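# Drip saucer under the citrus press

## Robot

A 6-joint arm with a two-finger parallel gripper is mounted at the origin on the work surface. World frame = base frame: x ahead of the robot, y to its left, z up, the work surface at z = 0. Lengths are in m, angles in degrees, forces in N, time in s.
With the tool pointing down it reaches from about 0.4 to 0.825 m from the base axis. Payload 7 kg.
Tool frame: the origin (TCP) lies at the very end of the fingers, on their centre line; the grasp point (between the pads) lies 19 mm behind it; z points along the fingers, y is the direction in which the jaws open and shut (so a half turn about z gives the same grasp; the last joint's range is limited). The gripper opens to 88 mm and grips with 3 to 60 N. Pads are 19 mm wide; open, the fingers measure 130 mm over their backs; the gripper's body (78 mm by 193 mm) begins 47 mm behind the grasp point.
Start: joints at [-51.904, 20.546, 0.682, 0, -70.136, -16.507], TCP at [0.248, -0.628, 0.227] pointing down, gripper open.
Joint ranges: [-176.03, 176.03], [-82.01, 121.73], [-58.28, 71.71], [-173.87, 95.51], [-174.79, -0.11], [-173.66, 173.66]. Speed limits (degrees/s): [136.94, 136.94, 172.46, 180, 180, 180].

## Interface

Orientations are given as [roll, pitch, yaw] about the fixed x, y, z axes, in that order (R = Rz(yaw) Ry(pitch) Rx(roll)).
In Python, from plant import telemetry, optics, ctrl gives the robot as it stands.
- The arm moves only by the tool servo_tool, never from a script. Its argument "rows" is a list of rows, each a list of 3 entries, a list of its own where there are three numbers: the shift along the tool's x, y, z in m, then the turn, a rotation vector about the tool's x, y, z in units of 6 degrees (1.0 is 6 degrees), then the closure, from 0 (fully open) to 1 (shut). A call has 1 to 20 rows; each row shifts and turns the commanded pose from where the row before left it, along the tool's axes as they then stand; what a row does not reach is not made up. A row lasts 1/12 s, in which the tool goes at most 41.7 mm and 7.16 degrees, less where a joint would pass 70% of its speed; a pose out of reach is approached as far as the arm can. A call is refused whole if a number of a shift passes 0.0417 or a number of a turn 1, either way. A call with a gripper value outside its range is refused whole. The fingers move at their own pace and stop on an object; the grip force is fixed at half the most. Time passes only in rows, so rows that do not move let the fingers close. It gives the time, the measured TCP pose, the force and the opening at its end, in the units of the state.
- telemetry.get_obs(): the state, without advancing time (a new reading comes with each control period).
- optics.snapshot(name): name is "scene" or "top" or "wrist"; returns the picture (480x640x3 uint8, red, green, blue); there is no depth.
- optics.camera_info(name): a dict with "mtx" (3x3 intrinsics, pixels), "rvec" (rotation vector, rad) and "tvec" (3), from world to camera coordinates, as OpenCV has them. Camera axes: x right, y down, z forward; pixel columns grow to the right and rows downward; lengths in m; the calibration is good to about 2 mm. A picture is of the moment at which its call begins: read the wrist's pose just before it. camera_info takes no time and is no camera call; for the wrist camera it gives the pose at the moment of the call.
- ctrl.close_job(): hands the job in, once; it reports no verdict.
The state is a dict: "clock": time; "joint_pos": joint angles; "qvel": joint speeds; "tau": joint torques, N m; "tool_pos": TCP position; "orientation": TCP orientation; "force": force on the tool from outside, world axes, zero at the start; "moment": the same for the moment, N m; "opening": finger opening in m.
Only numpy, scipy, OpenCV 4.12 (cv2) and the standard library are available. Lean on these libraries where they do the work, as an engineer would, in place of code of your own. Each camera call takes 0.05 s, during which the arm holds its last target.

## Task

Push the ceramic saucer across the counter, through the narrow gap between the two front feet of the citrus press, until it stands centred under the spout. Then press the juicing cone fully down with a fingertip so it can shed its last drips, and let it come back up. Only push and press: the saucer must stay flat on the counter, the cone must not be pressed before the saucer is under the spout, and the other things on the counter stay where they are.

Things in the scene. Friction and masses are not known exactly. Their poses are not given: they have to be found in the camera images.
- press: Electric citrus press, white plastic and steel, fixed. Origin: centre of the underside of its round body (140 mm diameter, 150 mm high; juice bowl above it 172 mm across, rim 186 mm high). Its -x axis points out of the front (spout, feet), z up. Two rails 20 mm wide, 18 mm high, at y = +98 and -98 mm, run forward to x = -230 mm, each ending in a round rubber foot (see gap). Bay between rails 176 mm wide
- spout (a point): Lower end of the steel spout, a 20 mm thick tube leaving the juice bowl to the front: at x = -148, y = 0 mm of the press, about 130 mm above the counter, 78 mm in front of the body. Nothing is above the bay in front of it. The centre of the saucer belongs right below this point
- gap (a point): Middle of the 148 mm wide gap between the two black rubber feet, at x = -230, y = 0 mm of the press, 16 mm above the counter. The feet are upright cylinders, 36 mm diameter, 32 mm high, centred at y = +92 and -92 mm of the press. The way in is along the press +x axis
- cone (a joint): Press-down travel of the ribbed white juicing cone on top of the press, in m: 0 = up (at rest), 0.010 = fully down. It moves straight down; a spring pushes it back (about 2 N to start, about 5.5 N fully down)
- cone_tip (a point): Top of the juicing cone (63 mm high, base 88 mm, blunt tip about 25 mm across), on the axis of the press body, 233 mm above the counter at rest. It moves down with the cone
- saucer: Round terracotta-coloured ceramic saucer with raised rim, loose, 140 mm diameter at the rim and 24 mm high, about 0.3 kg; its flat foot is 84 mm across, its wall flares outward and is 5 mm thick. Origin: centre of its underside, z up. It begins upright on the counter outside the gap
- jug: Short glass jug with handle, loose, 90 mm diameter, 95 mm high, handle on its own +y side reaching 73 mm from the axis; origin centre of underside. Leave alone
- tumbler: Greenish glass tumbler, loose, 72 mm diameter, 100 mm high; origin centre of underside. Leave alone
- sugar_jar: Lidded glass jar, loose, 76 mm diameter, 110 mm high; origin centre of underside. Leave alone
- squeezer: Folded aluminium hand squeezer lying flat, loose, about 246 mm long (from x = -120 to +126 mm), 72 mm wide at the cup (x = 75 mm), 42 mm high; origin on its underside. Leave alone
- spatula: Yellow silicone spatula lying flat along its x axis, loose, 260 mm long; handle to -x. Leave alone
- espresso_cup: White espresso cup with handle, loose, 64 mm diameter, 58 mm high; origin centre of underside. Leave alone
- lemon_half: Half a lemon lying cut face down, loose, 62 mm diameter, 33 mm high; origin centre of underside. Leave alone
Mind the look-alikes: they are no part of the job. Of the things that look like the saucer, the middle-sized one is meant.

How it is judged (in metres and radians):
On the way, in this order (a step that is already met when the one before it is completed fails the run):
1. the saucer has gone through the gap and stands flat under the spout (horizontal distance between saucer and spout below 0.015 m and linear speed of saucer below 0.03 m/s), for 0.2 s.
2. the cone is pressed down (horizontal distance between saucer and spout below 0.015 m and value of joint cone above 0.007 m), for 0.1 s.
At the end, for the whole second after the job is handed in: The saucer's centre is within 15 mm horizontally of the point below the spout, the saucer flat on the counter and at rest; the cone has been pressed down by at least 7 of its 10 mm and is up again (within 2 mm) (horizontal distance between saucer and spout below 0.015 m and height (world z) of saucer below 0.004 m and angle between saucer's own z axis and vertical below 0.06 rad and linear speed of saucer below 0.01 m/s and value of joint cone below 0.002 m); the robot touches nothing.
It fails at once if the saucer is lifted (over 10 mm) or tipped (over 0.2 rad) (height (world z) of saucer above 0.01 m or angle between saucer's own z axis and vertical above 0.2 rad).
It fails at once if the cone is pressed (over 4 mm) before the saucer is under the spout (value of joint cone above 0.004 m and horizontal distance between saucer and spout above 0.02 m).
It fails at once if another thing on the counter is moved by more than 20 mm (distance of any of jug, tumbler, sugar_jar, squeezer, spatula, espresso_cup, lemon_half from where it was at the start of the episode above 0.02 m).
It also fails if it takes over 64 s, if anything falls off the work surface, if the arm or the gripper's body presses on something with over 40 N, if the wrist force passes 120 N, or if a joint passes its speed limit or range.

## Working session

There is one attempt and no reset: what is moved stays moved. The work goes in short steps, Python scripts to look and compute and a tool call to move; the robot and the scene stay as the last step left them, time stands still between calls to the robot, and variables do not carry over. Pictures are saved under pics/ and viewed, and the job is handed in when it is done.

Besides the shell and the picture viewer there is one more tool, called after "Request:" as a command line: name --argument value ..., lists and objects as JSON in quotes. servo_tool: Moves the arm, as the interface text tells. Its arguments: {"type":"object","properties":{"rows":{"type":"array"}},"required":["rows"]}

```bash
mkdir -p pics; ls
cat > h.py <<'E'
import numpy as np, cv2
from plant import telemetry, optics, ctrl
def snap(n,f):
    im=optics.snapshot(n); cv2.imwrite('pics/'+f+'.png',im[:,:,::-1]); return im
def ray(n,uv,z,ci=None):
    ci=ci or optics.camera_info(n)
    R,_=cv2.Rodrigues(np.array(ci['rvec'],float)); t=np.array(ci['tvec'],float).ravel()
    c=-R.T@t
    p=cv2.undistortPoints(np.array(uv,float).reshape(-1,1,2),np.array(ci['mtx'],float),None).reshape(-1,2)
    d=np.c_[p,np.ones(len(p))]@R
    return c+d*((z-c[2])/d[:,2])[:,None]
def proj(n,P):
    ci=optics.camera_info(n)
    return cv2.projectPoints(np.array(P,float).reshape(-1,1,3),np.array(ci['rvec'],float),np.array(ci['tvec'],float),np.array(ci['mtx'],float),None)[0].reshape(-1,2)
E
python3 - <<'E'
from h import *
print(telemetry.get_obs())
for n in['scene','top']: snap(n,n+'0'); print(n,optics.camera_info(n))
E
```

```text
pics
{'clock': 0.0, 'joint_pos': array([-5.19046739e+01,  2.05908925e+01,  6.34367380e-01, -2.15596521e-02,
       -7.01346825e+01, -1.65045973e+01]), 'qvel': array([-0.0442494 , -0.09984449, -0.06927627,  0.17325884,  0.0144803 ,
       -0.01737732]), 'tau': array([-1.81974327e-03, -5.82704508e+01,  2.93069905e+01,  6.99784756e+00,
        6.94125876e-03, -1.54709483e-04]), 'tool_pos': array([ 0.24816554, -0.62720682,  0.22562878]), 'orientation': array([ 1.79906792e+02, -6.48168072e-03, -1.58416608e+02]), 'force': array([ 0.02591415, -0.48982625,  0.56462937]), 'moment': array([0.02708984, 0.00986563, 0.07072254]), 'opening': 0.0875461682010299}
scene {'mtx': array([[478.83149837,   0.        , 324.99970363],
       [  0.        , 478.83149837, 236.6508964 ],
       [  0.        ,   0.        ,   1.        ]]), 'rvec': array([ 0.72217652,  2.67524147, -1.00133148]), 'tvec': array([ 0.44151469, -0.02455959,  1.36657391])}
top {'mtx': array([[569.94921139,   0.        , 334.64167543],
       [  0.        , 569.94921139, 218.88182714],
       [  0.        ,   0.        ,   1.        ]]), 'rvec': array([ 2.15936229, -2.18302145,  0.08013658]), 'tvec': array([-0.0573536 ,  0.47714606,  1.55618228])}
```

View pics/scene0.png

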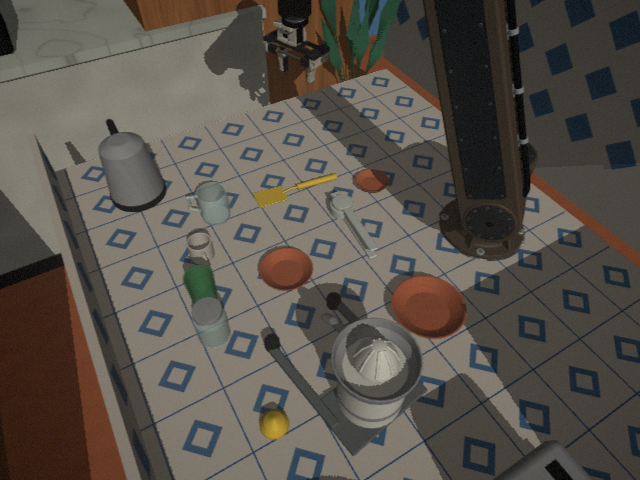

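View pics/top0.png

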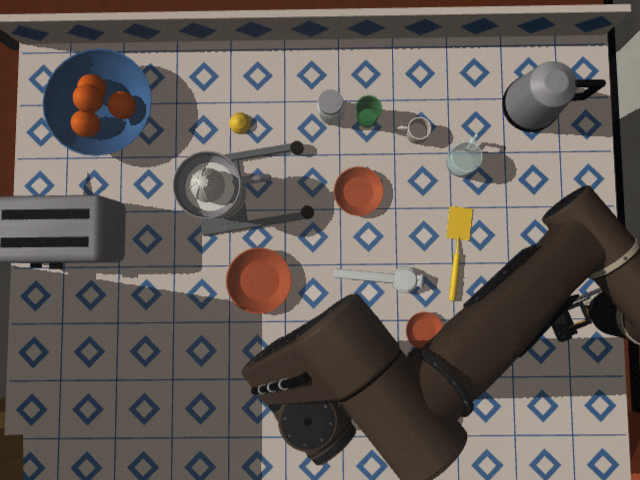

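Three saucer look-alikes in the top view: (258,281) large, (358,191) middle, (425,329) small. The middle one lies in front of the press feet at (297,148) and (307,212). I'll measure them and enlarge that area.

Run:
```python
from h import *
for n in['top','scene']:
    im=cv2.imread(f'pics/{n}0.png'); hsv=cv2.cvtColor(im,cv2.COLOR_BGR2HSV)
    m=cv2.inRange(hsv,(3,110,70),(11,255,255))
    m=cv2.morphologyEx(m,cv2.MORPH_CLOSE,np.ones((5,5)))
    cs,_=cv2.findContours(m,cv2.RETR_EXTERNAL,cv2.CHAIN_APPROX_NONE)
    for c in cs:
        if cv2.contourArea(c)<500: continue
        P=ray(n,c.reshape(-1,2),0.023)[:,:2]
        (x,y),r=cv2.minEnclosingCircle(P.astype(np.float32))
        print(n,c.reshape(-1,2).mean(0),cv2.contourArea(c),'centre',x,y,'r',r)
    g=cv2.inRange(hsv,(0,0,0),(179,120,48))
    cs,_=cv2.findContours(g,cv2.RETR_EXTERNAL,cv2.CHAIN_APPROX_NONE)
    for c in cs:
        a=cv2.contourArea(c)
        if 60<a<700:
            q=c.reshape(-1,2).mean(0); print(n,'dark',q,a,ray(n,[q],.032)[0])
im=cv2.imread('pics/top0.png'); cv2.imwrite('pics/crop0.png',cv2.resize(im[100:320,160:440],None,fx=2.7,fy=2.7,interpolation=cv2.INTER_CUBIC))
```

```text
top [422.18085106 327.84042553] 876.0 centre 0.17077574133872986 -0.30202120542526245 r 0.0513625368475914
top [258.11956522 280.41304348] 3301.0 centre 0.3097127676010132 0.14852070808410645 r 0.09017930924892426
top [358.25179856 190.76258993] 1846.5 centre 0.5535758137702942 -0.12861081957817078 r 0.06926416605710983
top [121.1038961  104.31168831] 541.5 centre 0.8066823482513428 0.5382155776023865 r 0.0408487431704998
top [ 87.33116883 104.85714286] 1474.0 centre 0.8077245354652405 0.6305604577064514 r 0.08979982137680054
top [  7.36697248 119.90519878] 2220.5 centre 0.7719416618347168 0.8700479865074158 r 0.22095583379268646
top [298.53278689   4.01065574] 4804.0 centre 1.1038904190063477 0.03332582116127014 r 0.8611839413642883
top dark [296.65333333 381.61333333] 312.5 [0.03871004 0.04369097 0.032     ]
top dark [ 55.72972973 264.89189189] 74.5 [0.35754769 0.70384633 0.032     ]
top dark [ 44.22751323 241.76719577] 687.5 [0.4213832  0.73776589 0.032     ]
top dark [113.71532847 246.03649635] 283.0 [0.40754179 0.54514809 0.032     ]
top dark [ 45.         213.82978723] 680.0 [0
[... 2684 characters left out ...]
447] 386.5 [-0.46403745 -0.31468566  0.032     ]
scene dark [540.63128492 102.8547486 ] 210.5 [-0.58800822 -0.33368561  0.032     ]
scene dark [600.2         83.46315789] 393.0 [-0.88680198 -0.31394897  0.032     ]
scene dark [556.55978261  61.30434783] 287.0 [-0.87038678 -0.51232015  0.032     ]
scene dark [517.93150685  52.26940639] 536.5 [-0.78743792 -0.64237939  0.032     ]
scene dark [ 4.28082192 35.49315068] 252.0 [ 1.0148658  -1.81394716  0.032     ]
scene dark [623.2265625  28.1875   ] 159.0 [-1.35814534 -0.56866648  0.032     ]
scene dark [507.23076923  14.23076923] 317.5 [-1.00435908 -0.92368414  0.032     ]
scene dark [401.85    12.4875] 136.0 [-0.58875027 -1.1747707   0.032     ]
```

View pics/crop0.png

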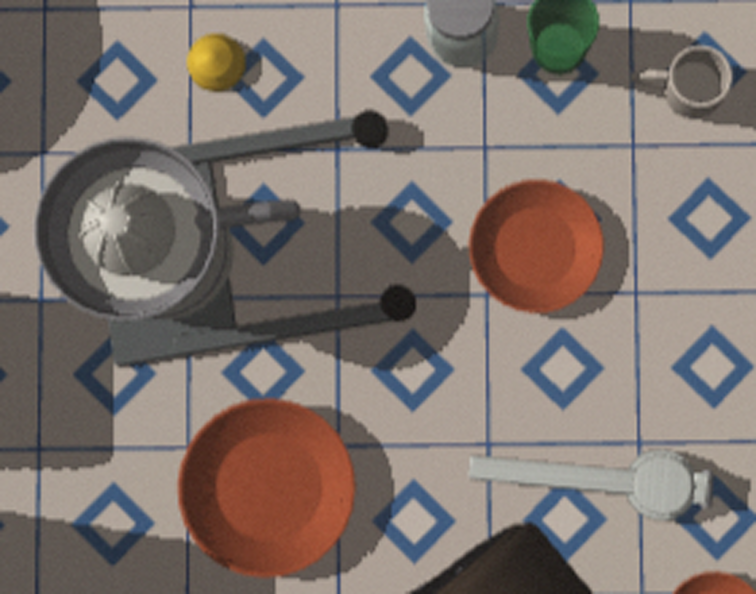

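The middle saucer fits: its rim radius measures 69 mm, against 51 and 90 mm for the others. It sits at the gap side at (358,191), confirmed in the crop. Next I check the press frame by projecting known points, find where the wrist camera sits, and measure the neighbours.

Run:
```python
from h import *
f1=np.array([.4947,.0137]);f2=np.array([.6753,.0411])
g=(f1+f2)/2; py=(f1-f2)/np.linalg.norm(f1-f2); px=np.array([py[1],-py[0]])
O=g+.23*px
print('gap',g,'px',px,np.degrees(np.arctan2(px[1],px[0])),'O',O,'spout',O-.148*px)
for s in([.5536,-.1286],[.5518,-.1326]):
    d=np.array(s)-O; print('saucer in press',d@px,d@py)
W=lambda x,y,z:np.r_[O+x*px+y*py,z]
circ=lambda x,y,z,r:[W(x+r*np.cos(a),y+r*np.sin(a),z) for a in np.linspace(0,2*np.pi,60)]
for n in['top','scene']:
    im=cv2.imread(f'pics/{n}0.png');k=3
    box=dict(top=(150,90,410,290),scene=(230,220,470,460))[n]
    im=cv2.resize(im[box[1]:box[3],box[0]:box[2]],None,fx=k,fy=k,interpolation=cv2.INTER_CUBIC)
    def dr(P,c):
        for p in (proj(n,P)-box[:2]+.5)*k: cv2.circle(im,tuple(int(v) for v in p),1,c,-1)
    dr(circ(0,0,.186,.086),(0,0,255));dr([W(0,0,.233)],(255,0,255));dr(circ(-.148,0,.13,.01),(0,255,0))
    for s in(1,-1): dr(circ(-.23,s*.092,.032,.018),(0,255,255))
    cv2.imwrite(f'pics/chk_{n}.png',im)
o=telemetry.get_obs(); ci=optics.camera_info('wrist'); R,_=cv2.Rodrigues(np.array(ci['rvec']))
c=-R.T@np.array(ci['tvec']).ravel()
from scipy.spatial.transform import Rotation as Ro
T=Ro.from_euler('xyz',o['orientation'],degrees=True).as_matrix()
print('cam in tool',T.T@(c-o['tool_pos']),'fwd',T.T@R[2],'toolx',T[:,0])
```

```text
gap [0.585  0.0274] px [-0.14999998  0.988686  ] 98.62692540082332 O [0.5505     0.25479778] spout [0.5727     0.10847225]
saucer in press -0.3795250165798648 0.05444473727359823
saucer in press -0.3832097606146105 0.05682437199313119
cam in tool [ 0.07346146  0.0005402  -0.15893316] fwd [-2.72903146e-01  3.30180376e-04  9.62041456e-01] toolx [-9.29897604e-01 -3.67818474e-01  1.30057996e-04]
```

View pics/chk_top.png

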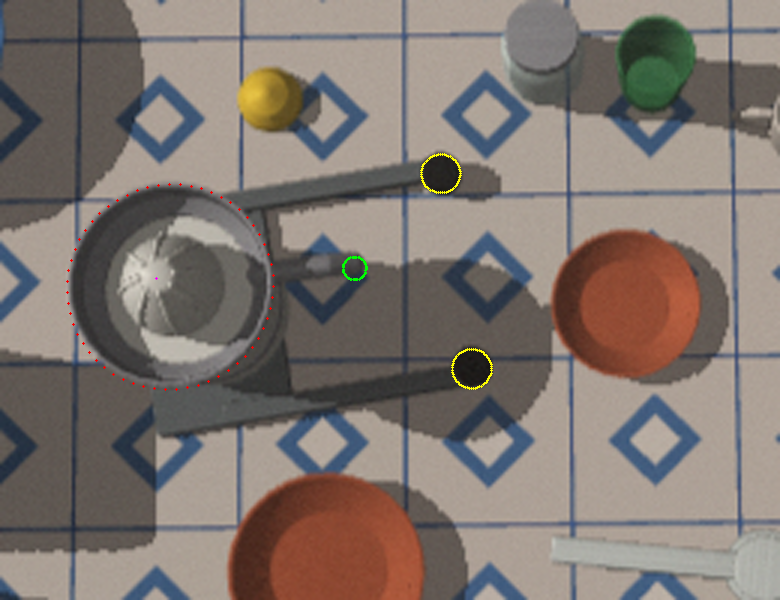

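View pics/chk_scene.png

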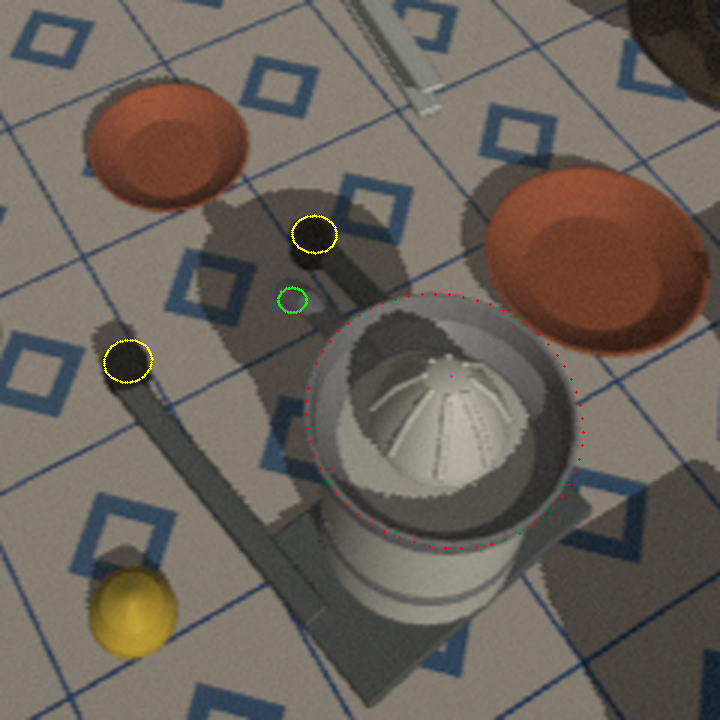

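Both views agree with the fitted press frame to about 2 mm. The gap is at (0.585, 0.027), the yaw is 98.6° and the spout is at (0.573, 0.108). The saucer starts about 55 mm to the side of the entry line.

The plan:
1. Push the saucer sideways onto the axis, cradled between the two fingers.
2. Push it straight in along the axis.
3. Press the cone.

```bash
cat >> h.py <<'E'
from scipy.spatial.transform import Rotation as Ro
O=np.array([.5505,.2548]);px=np.array([-.15,.98869]);py=np.array([-.98869,-.15])
def W(x,y,z=None):
    p=O+x*px+y*py; return p if z is None else np.r_[p,z]
def pc(p): d=np.array(p)[:2]-O; return d@px,d@py
def plan(tgt,yaw):
    o=telemetry.get_obs(); A=Ro.from_euler('xyz',o['orientation'],degrees=True); B=Ro.from_euler('xyz',[180,0,yaw],degrees=True)
    print('t',o['clock'],'pos',o['tool_pos'].round(4),'ori',o['orientation'].round(2),'press',np.round(pc(o['tool_pos']),4),'F',o['force'].round(1))
    print('turn first (units)',((A.inv()*B).as_rotvec(degrees=True)/6).round(3)); print('then shift',B.inv().apply(np.array(tgt)-o['tool_pos']).round(4))
E
python3 - <<'E'
from h import *
plan(W(-.3815,.0555+.105,.12),-171.4)
E
```

```text
t 0.1 pos [ 0.2482 -0.6272  0.2257] ori [ 1.7991e+02 -1.0000e-02 -1.5842e+02] press [-0.8267  0.4312] F [-0.4 -0.5  0.6]
turn first (units) [ 0.014 -0.003  2.164]
then shift [-0.2705  0.4453  0.1057]
```

Request:
servo_tool --rows '[[[0, 0, 0], [0, 0, 1], 0.3], [[0, 0, 0], [0, 0, 1], 0.3], [[0, 0, 0], [0, 0, 0.164], 0.3], [[-0.02, 0.033, 0], [0, 0, 0], 0.3], [[-0.02, 0.033, 0], [0, 0, 0], 0.3], [[-0.02, 0.033, 0], [0, 0, 0], 0.3], [[-0.02, 0.033, 0], [0, 0, 0], 0.3], [[-0.02, 0.033, 0], [0, 0, 0], 0.3], [[-0.02, 0.033, 0], [0, 0, 0], 0.3], [[-0.02, 0.033, 0], [0, 0, 0], 0.3], [[-0.02, 0.033, 0], [0, 0, 0], 0.3], [[-0.02, 0.033, 0], [0, 0, 0], 0.3], [[-0.02, 0.033, 0], [0, 0, 0], 0.3], [[-0.02, 0.033, 0], [0, 0, 0], 0.3], [[-0.02, 0.033, 0], [0, 0, 0], 0.3], [[-0.02, 0.033, 0], [0, 0, 0], 0.3], [[0, 0, 0.03], [0, 0, 0], 0.3], [[0, 0, 0.03], [0, 0, 0], 0.3], [[0, 0, 0], [0, 0, 0], 0.3]]'

```text
clock: 1.68
tool_pos: [0.438, -0.1631, 0.1619]
orientation: [179.9, -0.4, -171.2]
force: [-1.4, -0.1, 0.0]
opening: 0.0615
```

Run:
```python
from h import *
plan(W(-.3815,.0555+.105,.12),-171.4); print(telemetry.get_obs()['opening'],telemetry.get_obs()['joint_pos'])
snap('wrist','w1')
```

```text
t 1.6833 pos [ 0.438  -0.1631  0.1619] ori [ 179.85   -0.43 -171.2 ] press [-0.3963  0.1739] F [-1.4 -0.1  0. ]
turn first (units) [ 0.024 -0.071  0.033]
then shift [-0.0134  0.0148  0.0419]
0.0615041954478479 [  3.70190808   4.27587627 -29.60537491  -0.13070011 -56.55860057
 -84.83253198]
```

View pics/w1.png

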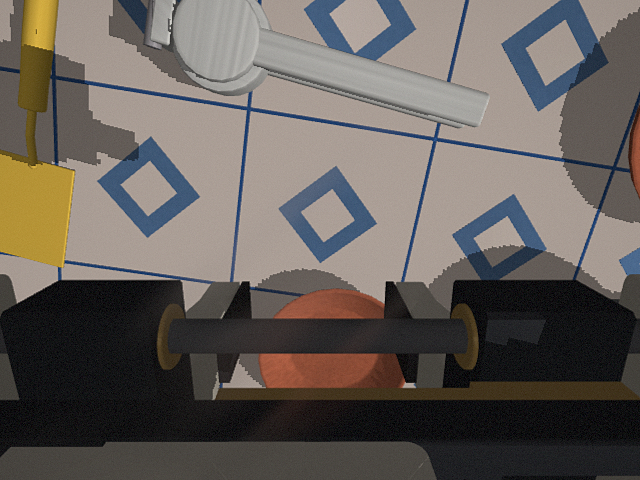

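The wrist view shows the saucer's near rim centred between the fingers, around (330,300). The squeezer at (330,60) is well behind the tool. I'll line up and go down.

Request:
servo_tool --rows '[[[0, 0, 0], [0.02, -0.07, 0.03], 0.3], [[-0.0065, 0.0075, 0], [0, 0, 0], 0.3], [[-0.0065, 0.0075, 0], [0, 0, 0], 0.3], [[0, 0, 0.03], [0, 0, 0], 0.3], [[0, 0, 0.03], [0, 0, 0], 0.3], [[0, 0, 0.03], [0, 0, 0], 0.3], [[0, 0, 0.03], [0, 0, 0], 0.3], [[0, 0, 0.02], [0, 0, 0], 0.3], [[0, 0, 0.01], [0, 0, 0], 0.3], [[0, 0, 0], [0, 0, 0], 0.3], [[0, 0, 0], [0, 0, 0], 0.3]]'

```text
clock: 2.65
tool_pos: [0.454, -0.1478, 0.0171]
orientation: [-179.9, 0.4, -171.6]
force: [0.1, -0.1, 0.2]
opening: 0.0613
```

Run:
```python
from h import *
plan(W(-.3815,.0725,.008),-171.4)
```

```text
t 2.65 pos [ 0.454  -0.1478  0.0171] ori [-179.86    0.43 -171.55] press [-0.3836  0.1558] F [ 0.1 -0.1  0.2]
turn first (units) [-0.023  0.072 -0.025]
then shift [-0.0833  0.0021  0.0091]
```

Request:
servo_tool --rows '[[[0, 0.002, 0.005], [-0.02, 0.07, -0.025], 0.3], [[0, 0, 0.004], [0, 0, 0], 0.3], [[-0.004, 0, 0], [0, 0, 0], 0.3], [[-0.004, 0, 0], [0, 0, 0], 0.3], [[-0.004, 0, 0], [0, 0, 0], 0.3], [[-0.004, 0, 0], [0, 0, 0], 0.3], [[-0.004, 0, 0], [0, 0, 0], 0.3], [[-0.004, 0, 0], [0, 0, 0], 0.3], [[-0.004, 0, 0], [0, 0, 0], 0.3], [[-0.004, 0, 0], [0, 0, 0], 0.3], [[-0.004, 0, 0], [0, 0, 0], 0.3], [[-0.004, 0, 0], [0, 0, 0], 0.3], [[-0.004, 0, 0], [0, 0, 0], 0.3], [[-0.004, 0, 0], [0, 0, 0], 0.3], [[0, 0, 0], [0, 0, 0], 0.3]]'

```text
clock: 3.9
tool_pos: [0.5012, -0.1388, 0.0076]
orientation: [-180.0, 0.0, -171.4]
force: [-0.2, 0.0, -0.1]
opening: 0.0611
```

```bash
cat >> h.py <<'E'
def saucer(n='top',z=.023,f=None,im=None):
    im=snap(n,f) if f else im if im is not None else optics.snapshot(n)
    hsv=cv2.cvtColor(im,cv2.COLOR_RGB2HSV)
    m=cv2.morphologyEx(cv2.inRange(hsv,(3,110,50),(11,255,255)),cv2.MORPH_CLOSE,np.ones((5,5)))
    for c in cv2.findContours(m,cv2.RETR_EXTERNAL,cv2.CHAIN_APPROX_NONE)[0]:
        if cv2.contourArea(c)<700: continue
        P=ray(n,c.reshape(-1,2),z)[:,:2]
        (x,y),r=cv2.minEnclosingCircle(P.astype(np.float32))
        if .062<r<.076 : print(n,'px',c.reshape(-1,2).mean(0).round(),'world',round(x,4),round(y,4),'r',round(r,4),'press',np.round(pc((x,y)),4))
E
python3 - <<'E'
from h import *
plan(W(-.3815,.0725,.008),-171.4)
saucer('top',f='t2'); saucer('scene',f='s2')
E
```

```text
t 3.9 pos [ 0.5012 -0.1388  0.0076] ori [-1.7999e+02  3.0000e-02 -1.7141e+02] press [-0.3817  0.1078] F [-0.2  0.  -0.1]
turn first (units) [-0.002  0.004 -0.001]
then shift [-0.0353  0.0002 -0.0004]
scene px [281. 271.] world 0.5675 -0.1319 r 0.0691 press [-0.3849  0.0412]
```

View pics/t2.png

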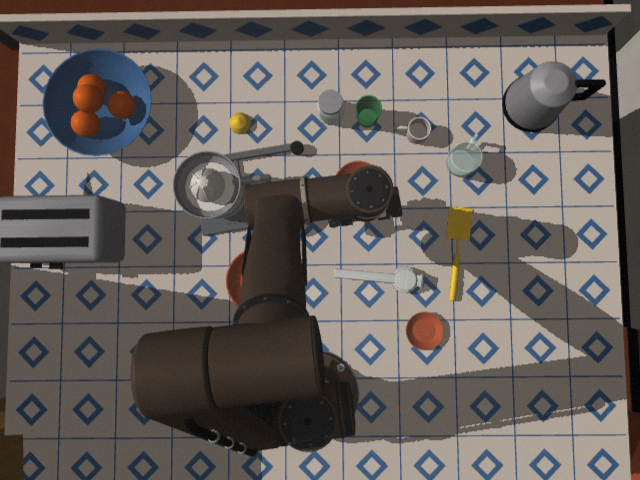

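View pics/s2.png

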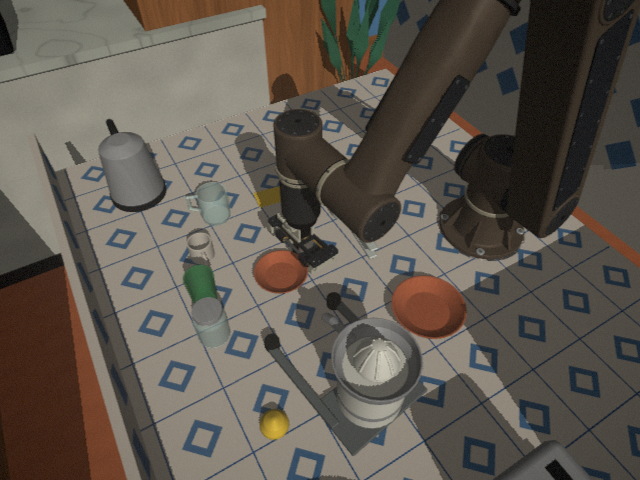

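The saucer at (281,271) in the scene view sits flat in the cradle and has moved 16 mm. About 39.5 mm remain. The top view is blocked by the wrist.

Request:
servo_tool --rows '[[[-0.004, 0, 0], [0, 0, 0], 0.3], [[-0.004, 0, 0], [0, 0, 0], 0.3], [[-0.004, 0, 0], [0, 0, 0], 0.3], [[-0.004, 0, 0], [0, 0, 0], 0.3], [[-0.004, 0, 0], [0, 0, 0], 0.3], [[-0.004, 0, 0], [0, 0, 0], 0.3], [[-0.004, 0, 0], [0, 0, 0], 0.3], [[-0.004, 0, 0], [0, 0, 0], 0.3], [[-0.004, 0, 0], [0, 0, 0], 0.3], [[-0.0025, 0, 0], [0, 0, 0], 0.3], [[-0.001, 0, 0], [0, 0, 0], 0.3], [[0, 0, 0], [0, 0, 0], 0.3], [[0, 0, 0], [0, 0, 0], 0.3]]'

```text
clock: 5.08
tool_pos: [0.5395, -0.1329, 0.0077]
orientation: [-180.0, 0.0, -171.4]
force: [0.5, 0.4, -0.1]
opening: 0.0613
```

Run:
```python
from h import *
plan(W(-.3815,.0725,.008),-171.4)
saucer('scene',f='s3')
```

```text
t 5.0833 pos [ 0.5395 -0.1329  0.0077] ori [-1.8000e+02  3.0000e-02 -1.7142e+02] press [-0.3817  0.069 ] F [ 0.5  0.4 -0.1]
turn first (units) [-0.     0.005 -0.004]
then shift [ 0.0035  0.0002 -0.0003]
scene px [267. 279.] world 0.6064 -0.1261 r 0.0694 press [-0.385   0.0019]
```

Request:
servo_tool --rows '[[[0.02, 0, 0], [0, 0, 0], 0.3], [[0.02, 0, 0], [0, 0, 0], 0.3], [[0, 0, -0.035], [0, 0, 0], 0.3], [[0, 0, -0.035], [0, 0, 0], 0.3], [[0, 0, -0.035], [0, 0, 0], 0.3], [[0, 0, -0.035], [0, 0, -1], 0.3], [[0, 0, 0], [0, 0, -1], 0.3], [[0, 0, 0], [0, 0, -1], 0.3], [[0, 0, 0], [0, 0, -1], 0.3], [[0, 0, 0], [0, 0, -1], 0.3], [[0, 0, 0], [0, 0, -1], 0.3], [[0, 0, 0], [0, 0, -1], 0.3], [[0, 0, 0], [0, 0, -1], 0.3], [[0, 0, 0], [0, 0, -1], 0.3], [[0, 0, 0], [0, 0, -1], 0.3], [[0, 0, 0], [0, 0, -1], 0.3], [[0, 0, 0], [0, 0, -1], 0.3], [[0, 0, 0], [0, 0, -1], 0.3], [[0, 0, 0], [0, 0, -1], 0.3], [[0, 0, 0], [0, 0, -1], 0.3]]'

```text
clock: 6.8
tool_pos: [0.5, -0.1389, 0.1479]
orientation: [-179.9, -0.0, -81.1]
force: [0.5, -0.1, -0.3]
opening: 0.0613
```

Request:
servo_tool --rows '[[[0, 0, 0], [0, 0, 0], 0.3], [[0, 0, 0], [0, 0, 0], 0.3]]'

```text
clock: 6.97
tool_pos: [0.4999, -0.1389, 0.1478]
orientation: [-180.0, -0.0, -81.6]
force: [-0.5, 0.4, -1.1]
opening: 0.0615
```

Run:
```python
from h import *
plan(W(-.50,0,.15),-81.4); print(telemetry.get_obs()['joint_pos'].round(1))
saucer('top',f='t4'); saucer('scene',f='s4')
```

```text
t 6.9667 pos [ 0.4999 -0.1389  0.1478] ori [-179.96   -0.    -81.61] press [-0.3816  0.1091] F [-0.5  0.4 -1.1]
turn first (units) [-0.007 -0.    -0.035]
then shift [ 0.1183 -0.1092 -0.0022]
[  6.2   9.8 -25.2   0.  -55.    2.2]
scene px [268. 279.] world 0.6063 -0.1261 r 0.0693 press [-0.3849  0.0019]
```

View pics/t4.png

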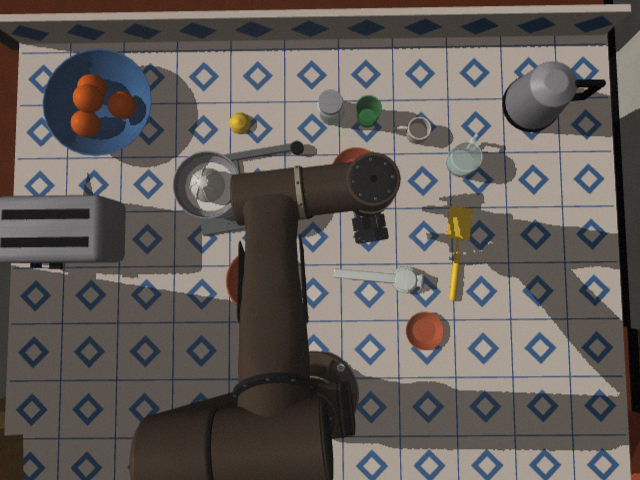

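Request:
servo_tool --rows '[[[0.02, -0.018, 0], [0, 0, -0.035], 0.3], [[0.02, -0.018, 0], [0, 0, 0], 0.3], [[0.02, -0.018, 0], [0, 0, 0], 0.3], [[0.02, -0.018, 0], [0, 0, 0], 0.3], [[0.02, -0.018, 0], [0, 0, 0], 0.3], [[0.018, -0.019, 0], [0, 0, 0], 0.3], [[0, 0, 0], [0, 0, 0], 0.3], [[0, 0, 0], [0, 0, 0], 0.3], [[0, 0, 0], [0, 0, 0], 0.3]]'

```text
clock: 7.82
tool_pos: [0.6249, -0.2389, 0.147]
orientation: [179.9, 0.0, -81.3]
force: [-0.1, 0.3, -0.4]
opening: 0.0609
```

Run:
```python
from h import *
plan(W(-.50,0,.008),-81.4)
saucer('top',f='t5'); saucer('scene',f='s5'); snap('wrist','w5')
```

```text
t 7.8167 pos [ 0.6249 -0.2389  0.147 ] ori [ 1.7994e+02  3.0000e-02 -8.1320e+01] press [-0.4993  0.0005] F [-0.1  0.3 -0.4]
turn first (units) [0.01  0.005 0.013]
then shift [ 0.0007 -0.0005  0.139 ]
top px [358. 171.] world 0.6082 -0.1227 r 0.0688 press [-0.3819 -0.0004]
scene px [268. 279.] world 0.6063 -0.1261 r 0.0693 press [-0.3849  0.0019]
```

View pics/s3.png

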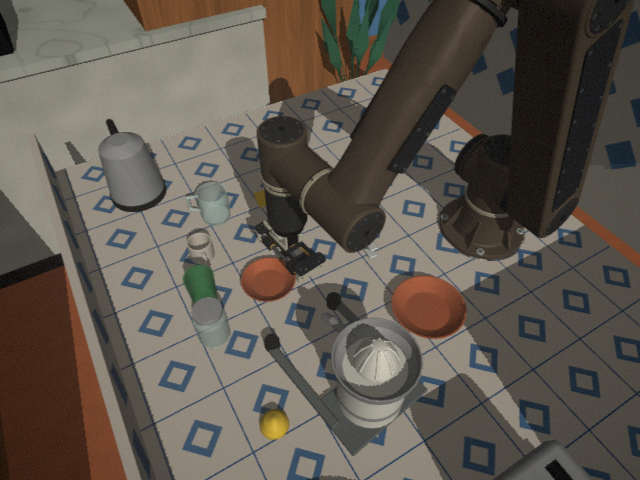

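View pics/t5.png

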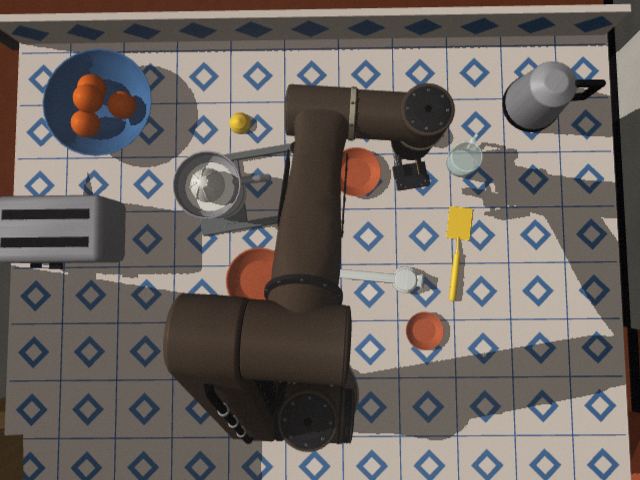

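View pics/w5.png

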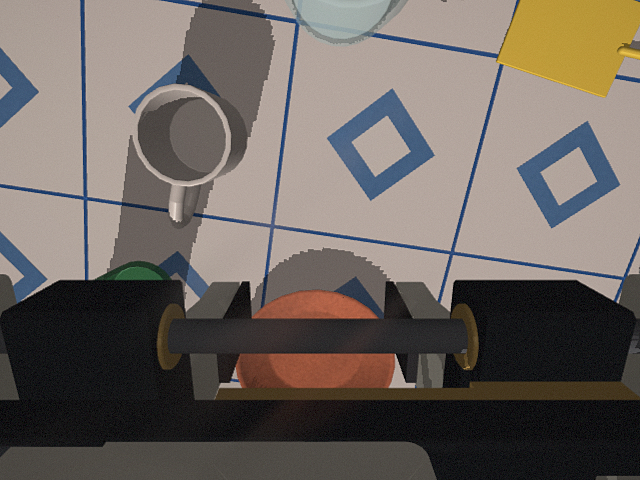

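View pics/s5.png

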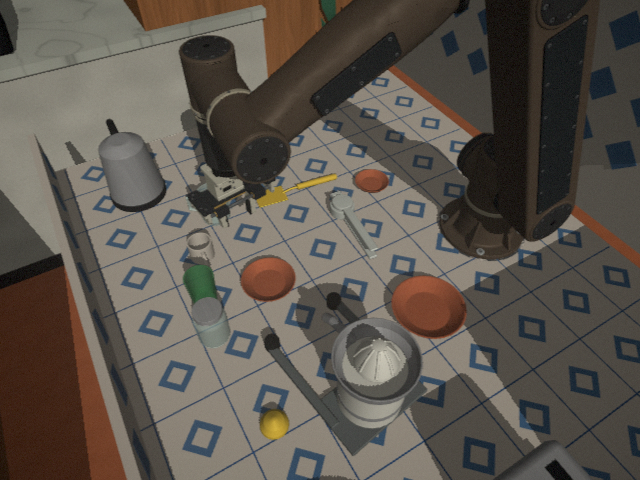

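Run:
```python
from h import *
for z in(.25,.3,.35,.4,.45,.5): print(z,ray('scene',[[262,157],[262,185]],z)[:,:2].round(3).tolist(),ray('top',[[287,112]],z+.05)[0,:2].round(3))
```

```text
0.25 [[0.515, -0.306], [0.559, -0.214]] [0.702 0.042]
0.3 [[0.538, -0.248], [0.578, -0.163]] [0.688 0.037]
0.35 [[0.56, -0.191], [0.598, -0.112]] [0.674 0.032]
0.4 [[0.583, -0.134], [0.618, -0.06]] [0.66  0.027]
0.45 [[0.605, -0.076], [0.637, -0.009]] [0.646 0.023]
0.5 [[0.628, -0.019], [0.657, 0.042]] [0.632 0.018]
```

The top view gives the saucer at press (-0.382, 0.000), so it is on the entry line. The forearm stays above z ≈ 0.32 when the tool is low, which clears the press. I'll go down behind the saucer and push to just before the gap.

Request:
servo_tool --rows '[[[0, -0.0005, 0.03], [0, 0, 0.013], 0.3], [[0, 0, 0.03], [0, 0, 0], 0.3], [[0, 0, 0.03], [0, 0, 0], 0.3], [[0, 0, 0.03], [0, 0, 0], 0.3], [[0, 0, 0.015], [0, 0, 0], 0.3], [[0, 0, 0.004], [0, 0, 0], 0.3], [[0, 0, 0], [0, 0, 0], 0.3], [[0, 0, 0], [0, 0, 0], 0.3]]'

```text
clock: 8.63
tool_pos: [0.6266, -0.2388, 0.01]
orientation: [-179.9, -0.0, -81.3]
force: [0.3, -0.7, 0.2]
opening: 0.0611
```

Run:
```python
from h import *
plan(W(-.415,0,.008),-81.4)
```

```text
t 8.6333 pos [ 0.6266 -0.2388  0.01  ] ori [-1.7992e+02 -4.0000e-02 -8.1260e+01] press [-0.4995 -0.0012] F [ 0.3 -0.7  0.2]
turn first (units) [-0.013 -0.007  0.023]
then shift [-0.0844  0.0013  0.002 ]
```

Request:
servo_tool --rows '[[[-0.006, 0.001, 0.002], [0, 0, 0.02], 0.3], [[-0.006, 0, 0], [0, 0, 0], 0.3], [[-0.006, 0, 0], [0, 0, 0], 0.3], [[-0.006, 0, 0], [0, 0, 0], 0.3], [[-0.006, 0, 0], [0, 0, 0], 0.3], [[-0.006, 0, 0], [0, 0, 0], 0.3], [[-0.004, 0, 0], [0, 0, 0], 0.3], [[-0.004, 0, 0], [0, 0, 0], 0.3], [[-0.004, 0, 0], [0, 0, 0], 0.3], [[-0.004, 0, 0], [0, 0, 0], 0.3], [[-0.004, 0, 0], [0, 0, 0], 0.3], [[-0.004, 0, 0], [0, 0, 0], 0.3], [[-0.004, 0, 0], [0, 0, 0], 0.3], [[-0.004, 0, 0], [0, 0, 0], 0.3], [[-0.004, 0, 0], [0, 0, 0], 0.3], [[-0.004, 0, 0], [0, 0, 0], 0.3], [[-0.004, 0, 0], [0, 0, 0], 0.3], [[-0.004, 0, 0], [0, 0, 0], 0.3], [[0, 0, 0], [0, 0, 0], 0.3], [[0, 0, 0], [0, 0, 0], 0.3]]'

```text
clock: 10.3
tool_pos: [0.6123, -0.1555, 0.0066]
orientation: [180.0, 0.0, -81.4]
force: [-1.0, 1.0, 0.7]
opening: 0.0613
```

Run:
```python
from h import *
plan(W(-.415,0,.008),-81.4)
saucer('top',f='t6'); saucer('scene',f='s6')
im=cv2.imread('pics/t6.png'); cv2.imwrite('pics/t6c.png',cv2.resize(im[90:290,200:440],None,fx=3,fy=3))
```

```text
t 10.3 pos [ 0.6123 -0.1555  0.0066] ori [ 1.7999e+02  1.0000e-02 -8.1390e+01] press [-4.149e-01  4.000e-04] F [-1.   1.   0.7]
turn first (units) [0.001 0.002 0.002]
then shift [ 0.0001 -0.0004 -0.0014]
top px [339. 180.] world 0.5846 -0.0743 r 0.0654 press [-0.3305  0.0157]
scene px [277. 288.] world 0.5982 -0.0891 r 0.0695 press [-0.3471  0.0044]
```

View pics/t6c.png

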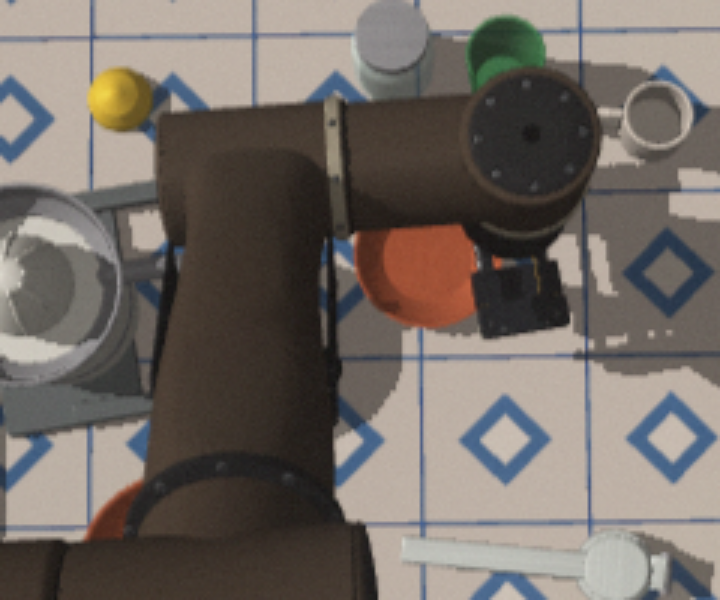

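View pics/s6.png

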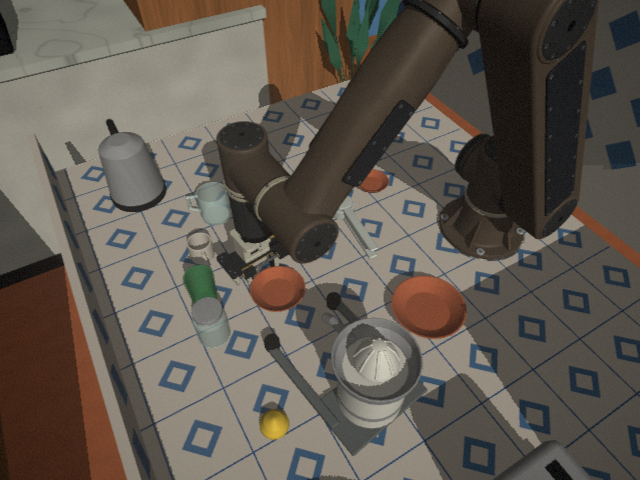

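The scene view has the saucer at (277,288), about 1–2 mm to the +y side after bias correction. I'll bring the tool 1 mm back and push slowly towards the feet, watching the force.

Request:
servo_tool --rows '[[[-0.003, -0.0005, -0.001], [0, 0, 0], 0.3], [[-0.003, -0.0005, 0], [0, 0, 0], 0.3], [[-0.003, -0.0005, 0], [0, 0, 0], 0.3], [[-0.003, 0, 0], [0, 0, 0], 0.3], [[-0.003, 0, 0], [0, 0, 0], 0.3], [[-0.003, 0, 0], [0, 0, 0], 0.3], [[-0.003, 0, 0], [0, 0, 0], 0.3], [[-0.003, 0, 0], [0, 0, 0], 0.3], [[-0.003, 0, 0], [0, 0, 0], 0.3], [[0, 0, 0], [0, 0, 0], 0.3]]'

```text
clock: 11.23
tool_pos: [0.6098, -0.1285, 0.0077]
orientation: [-180.0, 0.0, -81.4]
force: [-0.5, -1.0, -0.2]
opening: 0.0615
```

Run:
```python
from h import *
plan(W(-.415,0,.008),-81.4)
saucer('scene',f='s7')
im=cv2.imread('pics/s7.png'); cv2.imwrite('pics/s7c.png',cv2.resize(im[220:380,210:400],None,fx=4,fy=4,interpolation=cv2.INTER_CUBIC)[:600])
```

```text
t 11.2333 pos [ 0.6098 -0.1285  0.0077] ori [-1.800e+02  1.000e-02 -8.139e+01] press [-0.3878 -0.0011] F [-0.5 -1.  -0.2]
turn first (units) [-0.     0.001  0.002]
then shift [ 0.0272  0.0011 -0.0003]
scene px [283. 296.] world 0.5963 -0.0622 r 0.0692 press [-0.3203  0.0023]
```

View pics/s7c.png

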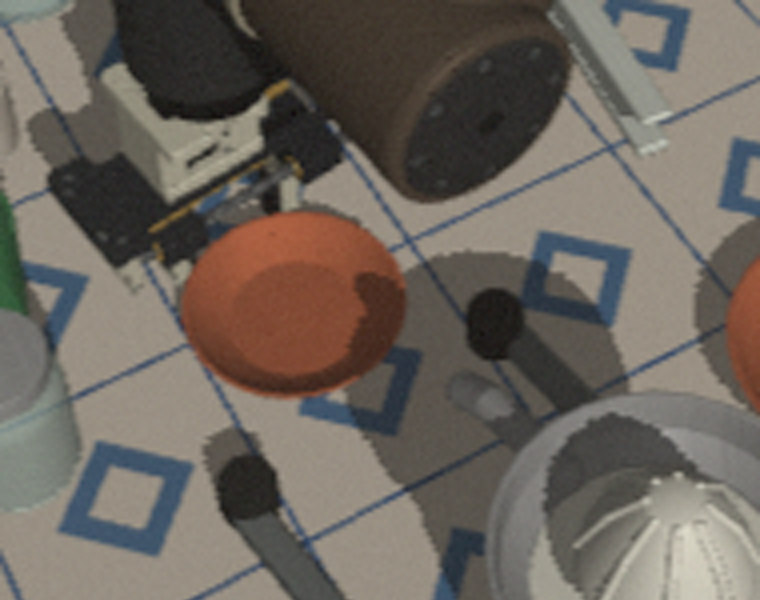

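The crop shows the saucer centred on the gap, with the feet at (495,320) and (247,487) in the crop. Corrected lateral error is about 0. Pushing into the gap.

Request:
servo_tool --rows '[[[-0.003, 0, 0], [0, 0, 0], 0.3], [[-0.003, 0, 0], [0, 0, 0], 0.3], [[-0.003, 0, 0], [0, 0, 0], 0.3], [[-0.003, 0, 0], [0, 0, 0], 0.3], [[-0.003, 0, 0], [0, 0, 0], 0.3], [[-0.003, 0, 0], [0, 0, 0], 0.3], [[-0.003, 0, 0], [0, 0, 0], 0.3], [[-0.003, 0, 0], [0, 0, 0], 0.3], [[-0.003, 0, 0], [0, 0, 0], 0.3], [[-0.003, 0, 0], [0, 0, 0], 0.3], [[-0.003, 0, 0], [0, 0, 0], 0.3], [[-0.003, 0, 0], [0, 0, 0], 0.3], [[-0.003, 0, 0], [0, 0, 0], 0.3], [[-0.003, 0, 0], [0, 0, 0], 0.3], [[-0.003, 0, 0], [0, 0, 0], 0.3], [[-0.003, 0, 0], [0, 0, 0], 0.3], [[-0.003, 0, 0], [0, 0, 0], 0.3]]'

```text
clock: 12.7
tool_pos: [0.6021, -0.0784, 0.0076]
orientation: [180.0, -0.0, -81.4]
force: [0.5, -1.8, 0.4]
opening: 0.061
```

Run:
```python
from h import *
plan(W(-.415,0,.008),-81.4)
saucer('scene',f='s8')
im=cv2.imread('pics/s8.png'); cv2.imwrite('pics/s8c.png',cv2.resize(im[230:380,210:400],None,fx=4,fy=4,interpolation=cv2.INTER_CUBIC)[:600])
```

```text
t 12.7 pos [ 0.6021 -0.0784  0.0076] ori [180.    -0.   -81.41] press [-0.3371 -0.0011] F [ 0.5 -1.8  0.4]
turn first (units) [ 0.    -0.    -0.002]
then shift [ 0.0779  0.001  -0.0004]
scene px [295. 309.] world 0.5891 -0.0125 r 0.0692 press [-0.27    0.0019]
```

View pics/s8c.png

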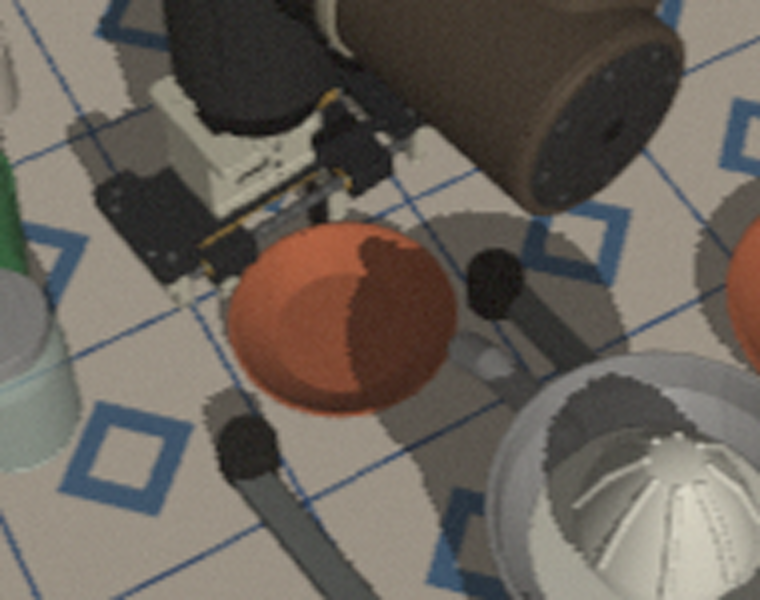

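Request:
servo_tool --rows '[[[-0.003, 0, 0], [0, 0, 0], 0.3], [[-0.003, 0, 0], [0, 0, 0], 0.3], [[-0.003, 0, 0], [0, 0, 0], 0.3], [[-0.003, 0, 0], [0, 0, 0], 0.3], [[-0.003, 0, 0], [0, 0, 0], 0.3], [[-0.003, 0, 0], [0, 0, 0], 0.3], [[-0.003, 0, 0], [0, 0, 0], 0.3], [[-0.003, 0, 0], [0, 0, 0], 0.3], [[-0.003, 0, 0], [0, 0, 0], 0.3], [[-0.003, 0, 0], [0, 0, 0], 0.3], [[-0.003, 0, 0], [0, 0, 0], 0.3], [[-0.003, 0, 0], [0, 0, 0], 0.3], [[-0.003, 0, 0], [0, 0, 0], 0.3], [[-0.003, 0, 0], [0, 0, 0], 0.3], [[-0.003, 0, 0], [0, 0, 0], 0.3], [[-0.003, 0, 0], [0, 0, 0], 0.3]]'

```text
clock: 14.08
tool_pos: [0.595, -0.0309, 0.0076]
orientation: [180.0, 0.0, -81.4]
force: [0.8, -0.5, -0.7]
opening: 0.0613
```

Run:
```python
from h import *
plan(W(-.415,0,.008),-81.4)
saucer('scene',f='s9')
im=cv2.imread('pics/s9.png'); cv2.imwrite('pics/s9c.png',cv2.resize(im[230:380,210:400],None,fx=4,fy=4,interpolation=cv2.INTER_CUBIC)[:600])
```

```text
t 14.0833 pos [ 0.595  -0.0309  0.0076] ori [180.     0.   -81.42] press [-0.2891 -0.0011] F [ 0.8 -0.5 -0.7]
turn first (units) [ 0.     0.    -0.003]
then shift [ 0.1259  0.0011 -0.0004]
scene px [308. 322.] world 0.5813 0.0353 r 0.0693 press [-0.2217  0.0025]
```

View pics/s9c.png

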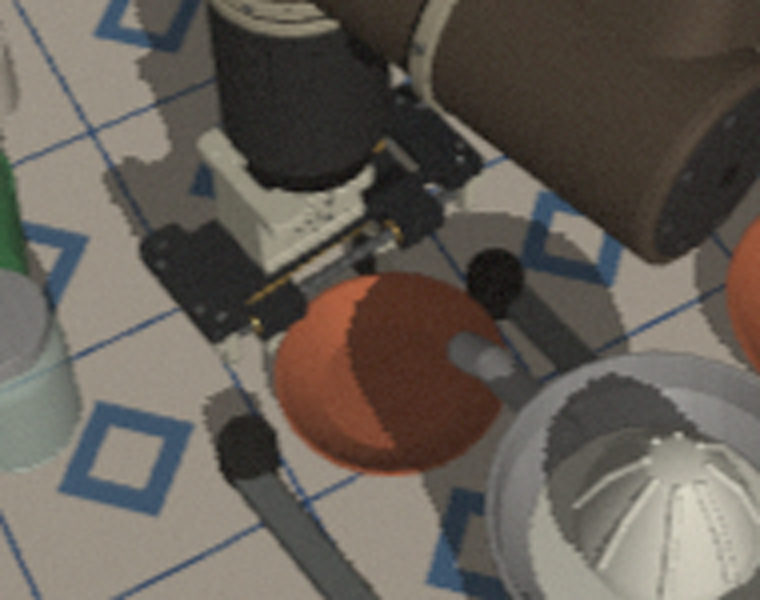

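The saucer is between the feet with no side force. I'll push on to about 15 mm short, then finish.

Request:
servo_tool --rows '[[[-0.003, 0, 0], [0, 0, 0], 0.3], [[-0.003, 0, 0], [0, 0, 0], 0.3], [[-0.003, 0, 0], [0, 0, 0], 0.3], [[-0.003, 0, 0], [0, 0, 0], 0.3], [[-0.003, 0, 0], [0, 0, 0], 0.3], [[-0.003, 0, 0], [0, 0, 0], 0.3], [[-0.003, 0, 0], [0, 0, 0], 0.3], [[-0.003, 0, 0], [0, 0, 0], 0.3], [[-0.003, 0, 0], [0, 0, 0], 0.3], [[-0.003, 0, 0], [0, 0, 0], 0.3], [[-0.003, 0, 0], [0, 0, 0], 0.3], [[-0.003, 0, 0], [0, 0, 0], 0.3], [[-0.003, 0, 0], [0, 0, 0], 0.3], [[-0.003, 0, 0], [0, 0, 0], 0.3], [[-0.003, 0, 0], [0, 0, 0], 0.3], [[-0.003, 0, 0], [0, 0, 0], 0.3], [[-0.003, 0, 0], [0, 0, 0], 0.3], [[-0.003, 0, 0], [0, 0, 0], 0.3]]'

```text
clock: 15.63
tool_pos: [0.5869, 0.0225, 0.0076]
orientation: [180.0, 0.0, -81.4]
force: [0.3, -2.0, 0.7]
opening: 0.0612
```

Run:
```python
from h import *
plan(W(-.218,-.001,.008),-81.4)
saucer('scene',f='s10')
im=cv2.imread('pics/s10.png'); cv2.imwrite('pics/s10c.png',cv2.resize(im[230:380,210:400],None,fx=4,fy=4,interpolation=cv2.INTER_CUBIC)[:600])
```

```text
t 15.6333 pos [0.5869 0.0225 0.0076] ori [180.     0.   -81.41] press [-0.2351 -0.0012] F [ 0.3 -2.   0.7]
turn first (units) [ 0.     0.    -0.002]
then shift [-0.0171  0.0002 -0.0004]
scene px [315. 340.] world 0.5736 0.0891 r 0.0691 press [-0.1673  0.002 ]
```

View pics/s10c.png

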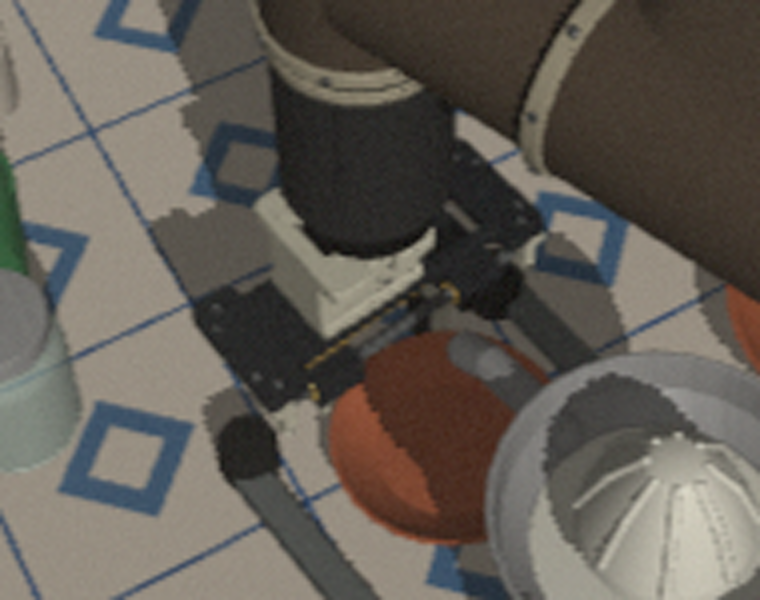

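Request:
servo_tool --rows '[[[-0.003, 0, 0], [0, 0, 0], 0.3], [[-0.003, 0, 0], [0, 0, 0], 0.3], [[-0.003, 0, 0], [0, 0, 0], 0.3], [[-0.003, 0, 0], [0, 0, 0], 0.3], [[-0.003, 0, 0], [0, 0, 0], 0.3], [[-0.002, 0, 0], [0, 0, 0], 0.3], [[0, 0, 0], [0, 0, 0], 0.3], [[0, 0, 0], [0, 0, 0], 0.3], [[0.01, 0, 0], [0, 0, 0], 0.3], [[0.02, 0, 0], [0, 0, 0], 0.3], [[0.03, 0, 0], [0, 0, 0], 0.3], [[0.03, 0, 0], [0, 0, 0], 0.3], [[0.03, 0, 0], [0, 0, 0], 0.3], [[0, 0, 0], [0, 0, 0], 0.3]]'

```text
clock: 16.85
tool_pos: [0.6025, -0.0841, 0.0074]
orientation: [180.0, -0.0, -81.6]
force: [0.5, 1.0, -0.9]
opening: 0.0614
```

Run:
```python
from h import *
plan(W(-.33,0,.30),-81.4)
saucer('top',f='t11');saucer('scene',f='s11')
im=cv2.imread('pics/s11.png'); cv2.imwrite('pics/s11c.png',cv2.resize(im[230:430,210:450],None,fx=3,fy=3,interpolation=cv2.INTER_CUBIC)[:600])
```

```text
t 16.85 pos [ 0.6025 -0.0841  0.0074] ori [ 1.7999e+02 -1.0000e-02 -8.1600e+01] press [-0.3428 -0.0006] F [ 0.5  1.  -0.9]
turn first (units) [ 0.002 -0.002 -0.034]
then shift [-0.0128  0.0006 -0.2926]
scene px [318. 346.] world 0.5765 0.1052 r 0.0681 press [-0.1518 -0.0032]
```

View pics/s11c.png

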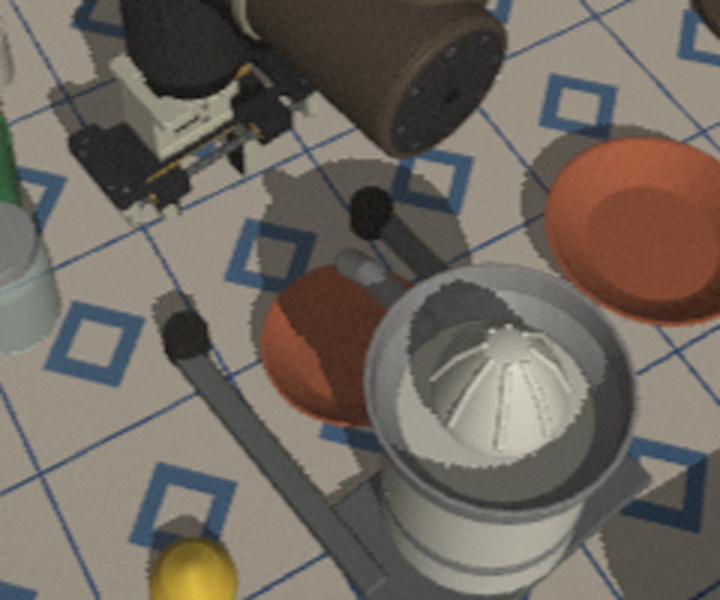

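Request:
servo_tool --rows '[[[0.02, 0, -0.035], [0, 0, -0.03], 0.6], [[0.03, 0, -0.03], [0, 0, 0], 0.8], [[0.03, 0, -0.03], [0, 0, 0], 1], [[0.03, 0, -0.03], [0, 0, 0], 1], [[0.03, 0, -0.03], [0, 0, 0], 1], [[0, 0, -0.04], [0, 0, 0], 1], [[0, 0, -0.04], [0, 0, 0], 1], [[0, 0, -0.04], [0, 0, 0], 1], [[0, 0, -0.02], [0, 0, 0], 1], [[0, 0, 0], [0, 0, 0], 1]]'

```text
clock: 17.78
tool_pos: [0.6254, -0.2159, 0.3073]
orientation: [-179.5, -0.2, -81.2]
force: [0.2, 0.4, 0.9]
opening: 0.0021
```

Run:
```python
from h import *
plan(W(0,0,.29),-81.4)
im=snap('top','t12')[:,:,::-1]
cv2.imwrite('pics/t12c.png',cv2.resize(im[90:290,150:410],None,fx=3,fy=3,interpolation=cv2.INTER_CUBIC))
```

```text
t 17.7833 pos [ 0.6254 -0.2159  0.3073] ori [-179.47   -0.2   -81.16] press [-0.4766 -0.0035] F [0.2 0.4 0.9]
turn first (units) [-0.088 -0.033  0.04 ]
then shift [-0.4766  0.0037  0.0173]
```

View pics/t12c.png

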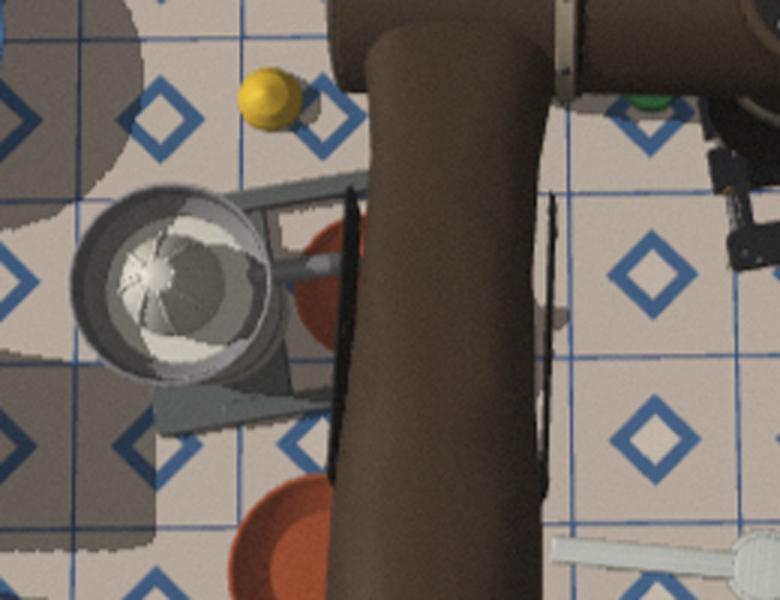

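Run:
```python
from h import *
from scipy.optimize import least_squares
im=cv2.imread('pics/t12.png');hsv=cv2.cvtColor(im,cv2.COLOR_BGR2HSV)
m=cv2.inRange(hsv,(2,110,40),(12,255,255))
E=[]
for v in range(165,209):
    r=np.where(m[v,235:272])[0]
    if len(r)>2: E.append((235+r[0]-.5,v))
P=ray('top',E,.023)[:,:2]
s=least_squares(lambda c:np.hypot(*(P-c).T)-.07,W(-.148,0),loss='soft_l1',f_scale=.002)
print(len(P),'centre',s.x,'press',np.round(pc(s.x),4),'res',np.abs(s.fun).max())
print('front edge px (247,187):',pc(ray('top',[[246.7,186.7]],.023)[0]))
```

```text
33 centre [0.57253753 0.10784025] press [-0.1486  0.0003] res 0.028684492660562992
front edge px (247,187): (np.float64(-0.07572991587128353), np.float64(-0.00707699851911003))
```

An arc fit in the top view puts the saucer centre at press (-0.149, 0.000), which is under the spout. The arc's largest residual comes from pixels hidden by the spout. Next I'll bring the closed fingertips over the cone.

Request:
servo_tool --rows '[[[0, 0, 0], [0, 0, 0], 1], [[-0.038, 0, 0], [0, 0, 0], 1], [[-0.038, 0, 0], [0, 0, 0], 1], [[-0.038, 0, 0], [0, 0, 0], 1], [[-0.038, 0, 0], [0, 0, 0], 1], [[-0.038, 0, 0], [0, 0, 0], 1], [[-0.038, 0, 0], [0, 0, 0], 1], [[-0.038, 0, 0], [0, 0, 0], 1], [[-0.038, 0, 0], [0, 0, 0], 1], [[-0.038, 0, 0], [0, 0, 0], 1], [[-0.038, 0, 0], [0, 0, 0], 1], [[-0.038, 0, 0], [0, 0, 0], 1], [[-0.038, 0, 0], [0, 0, 0], 1], [[0, 0, 0], [0, 0, 0], 1], [[0, 0, 0], [0, 0, 0], 1], [[0, 0, 0], [0, 0, 0], 1]]'

```text
clock: 19.17
tool_pos: [0.553, 0.2349, 0.299]
orientation: [179.9, -0.1, -81.2]
force: [-0.2, -0.2, 0.1]
opening: 0.0001
```

Run:
```python
from h import *
plan(W(0,0,.24),-81.4)
snap('scene','s13')
im=cv2.imread('pics/s13.png'); cv2.imwrite('pics/s13c.png',cv2.resize(im[190:440,220:480],None,fx=2.4,fy=2.4,interpolation=cv2.INTER_CUBIC))
```

```text
t 19.1667 pos [0.553  0.2349 0.299 ] ori [ 1.7986e+02 -8.0000e-02 -8.1150e+01] press [-0.02    0.0005] F [-0.2 -0.2  0.1]
turn first (units) [ 0.023 -0.013  0.041]
then shift [-0.02   -0.0005  0.059 ]
```

View pics/s13c.png

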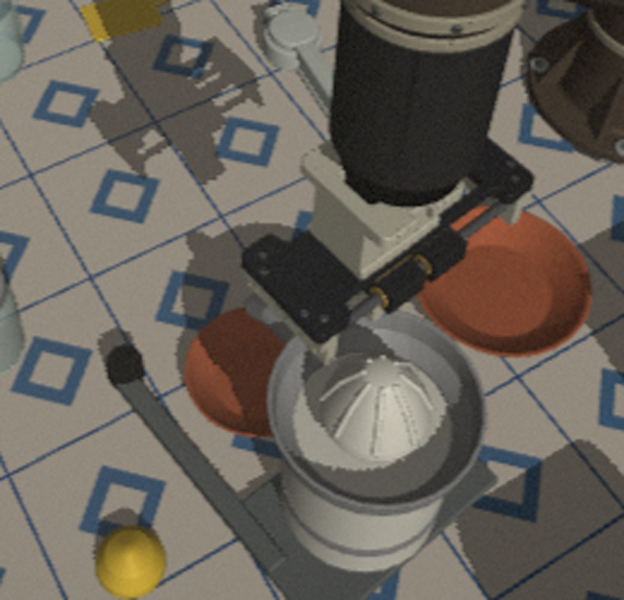

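Request:
servo_tool --rows '[[[-0.02, -0.0005, 0], [0, 0, 0.04], 1], [[0, 0, 0.025], [0, 0, 0], 1], [[0, 0, 0.02], [0, 0, 0], 1], [[0, 0, 0], [0, 0, 0], 1], [[0, 0, 0], [0, 0, 0], 1]]'

```text
clock: 19.63
tool_pos: [0.5511, 0.2531, 0.2548]
orientation: [179.9, -0.1, -81.5]
force: [1.0, 0.2, 0.8]
opening: 0.0006
```

Run:
```python
from h import *
plan(W(0,0,.233),-81.4)
snap('scene','s14')
im=cv2.imread('pics/s14.png'); cv2.imwrite('pics/s14c.png',cv2.resize(im[190:440,220:480],None,fx=2.4,fy=2.4,interpolation=cv2.INTER_CUBIC))
```

```text
t 19.6333 pos [0.5511 0.2531 0.2548] ori [ 1.7988e+02 -9.0000e-02 -8.1550e+01] press [-0.0017 -0.0003] F [1.  0.2 0.8]
turn first (units) [ 0.019 -0.015 -0.025]
then shift [-0.0017  0.0003  0.0218]
```

View pics/s14c.png

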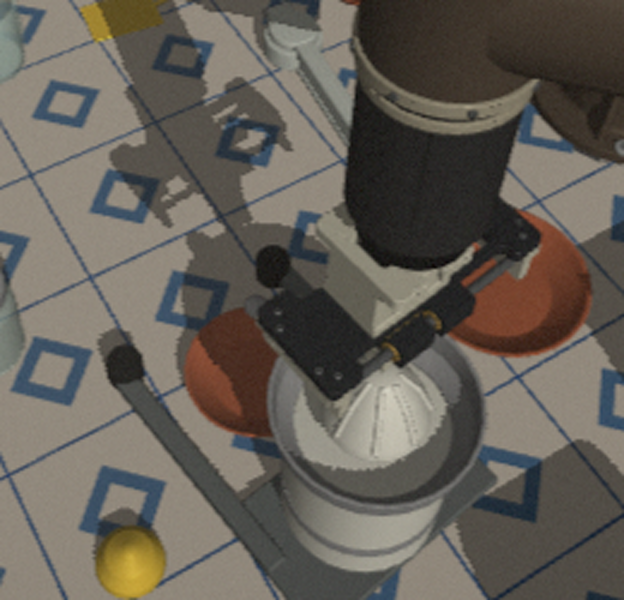

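Request:
servo_tool --rows '[[[-0.0015, 0, 0.005], [0, 0, 0], 1], [[0, 0, 0.005], [0, 0, 0], 1], [[0, 0, 0.005], [0, 0, 0], 1], [[0, 0, 0.004], [0, 0, 0], 1], [[0, 0, 0.003], [0, 0, 0], 1], [[0, 0, 0.003], [0, 0, 0], 1], [[0, 0, 0], [0, 0, 0], 1], [[0, 0, 0], [0, 0, 0], 1]]'

```text
clock: 20.35
tool_pos: [0.551, 0.2561, 0.2307]
orientation: [-180.0, -0.0, -81.5]
force: [-0.3, -1.0, 2.5]
opening: 0.0005
```

Request:
servo_tool --rows '[[[0, 0, 0.0025], [0, 0, 0], 1], [[0, 0, 0], [0, 0, 0], 1], [[0, 0, 0], [0, 0, 0], 1]]'

```text
clock: 20.6
tool_pos: [0.5511, 0.2562, 0.2282]
orientation: [-180.0, 0.0, -81.5]
force: [-0.6, 0.1, 3.1]
opening: 0.0004
```

Contact is at z ≈ 0.232 and the force follows the spring (2 N rising). I'll press on to the stop.

Request:
servo_tool --rows '[[[0, 0, 0.0025], [0, 0, 0], 1], [[0, 0, 0.002], [0, 0, 0], 1], [[0, 0, 0], [0, 0, 0], 1], [[0, 0, 0], [0, 0, 0], 1], [[0, 0, 0], [0, 0, 0], 1]]'

```text
clock: 21.02
tool_pos: [0.5511, 0.2562, 0.2237]
orientation: [-180.0, 0.0, -81.5]
force: [-1.3, -1.1, 5.3]
opening: 0.0004
```

Request:
servo_tool --rows '[[[0, 0, 0.001], [0, 0, 0], 1], [[0, 0, 0], [0, 0, 0], 1], [[0, 0, 0], [0, 0, 0], 1], [[0, 0, 0], [0, 0, 0], 1]]'

```text
clock: 21.35
tool_pos: [0.5511, 0.2561, 0.2228]
orientation: [-180.0, -0.0, -81.5]
force: [-1.2, 0.3, 5.2]
opening: 0.0003
```

Request:
servo_tool --rows '[[[0, 0, 0.001], [0, 0, 0], 1], [[0, 0, 0], [0, 0, 0], 1], [[0, 0, 0], [0, 0, 0], 1], [[0, 0, 0], [0, 0, 0], 1]]'

```text
clock: 21.68
tool_pos: [0.5513, 0.2562, 0.2225]
orientation: [-179.9, 0.0, -81.5]
force: [-2.1, -1.9, 8.8]
opening: 0.0006
```

The force jumped to 8.8 N at z = 0.2225, so the cone is on its stop (10 mm travel). I'll lift off, back away and check.

Request:
servo_tool --rows '[[[0, 0, -0.003], [0, 0, 0], 1], [[0, 0, -0.004], [0, 0, 0], 1], [[0, 0, -0.005], [0, 0, 0], 1], [[0, 0, -0.01], [0, 0, 0], 1], [[0, 0, -0.03], [0, 0, 0], 1], [[0, 0, -0.03], [0, 0, 0], 1], [[0.038, 0, 0], [0, 0, 0], 1], [[0.038, 0, 0], [0, 0, 0], 1], [[0.038, 0, 0], [0, 0, 0], 1], [[0.038, 0, 0], [0, 0, 0], 1], [[0.038, 0, 0], [0, 0, 0], 1], [[0.038, 0, 0], [0, 0, 0], 1], [[0.038, 0, 0], [0, 0, 0], 1], [[0.038, 0, 0], [0, 0, 0], 1], [[0.038, 0, 0], [0, 0, 0], 1], [[0.038, 0, 0], [0, 0, 0], 1], [[0.038, 0, 0], [0, 0, 0], 1], [[0.038, 0, 0], [0, 0, 0], 1], [[0, 0, 0], [0, 0, 0], 1], [[0, 0, 0], [0, 0, 0], 1]]'

```text
clock: 23.35
tool_pos: [0.6183, -0.1969, 0.3027]
orientation: [179.9, 0.0, -81.7]
force: [0.3, 0.3, 0.9]
opening: 0.0007
```

Run:
```python
from h import *
from scipy.optimize import least_squares
plan(W(0,0,.233),-81.4)
snap('top','t15');saucer('scene',f='s15')
im=cv2.imread('pics/t15.png');hsv=cv2.cvtColor(im,cv2.COLOR_BGR2HSV)
m=cv2.inRange(hsv,(2,110,40),(12,255,255)); E=[]
for v in range(165,209):
    r=np.where(m[v,235:272])[0]
    if len(r)>2: E.append((235+r[0]-.5,v))
P=ray('top',E,.023)[:,:2]
s=least_squares(lambda c:np.hypot(*(P-c).T)-.07,W(-.148,0),loss='soft_l1',f_scale=.002)
print('press',np.round(pc(s.x),4),len(P))
a=cv2.imread('pics/scene0.png');b=cv2.imread('pics/s15.png')
print('cone patch diff',np.abs(a[330:400,345:410].astype(int)-b[330:400,345:410]).mean(), 'between pre-press', )
c=lambda f:cv2.resize(cv2.imread(f)[310:420,310:430],None,fx=3,fy=3)
cv2.imwrite('pics/cmp.png',np.hstack([c('pics/scene0.png'),c('pics/s15.png')]))
d=np.abs(cv2.imread('pics/top0.png').astype(int)-im).max(2)
```

```text
t 23.35 pos [ 0.6183 -0.1969  0.3027] ori [ 1.7991e+02  3.0000e-02 -8.1680e+01] press [-0.4568  0.0007] F [0.3 0.3 0.9]
turn first (units) [ 0.014  0.005 -0.046]
then shift [-0.4568 -0.0005  0.0697]
scene px [318. 346.] world 0.5727 0.1058 r 0.0686 press [-0.1506  0.0004]
press [-0.1483  0.001 ] 22
cone patch diff 4.117728937728938 between pre-press
```

View pics/s15.png

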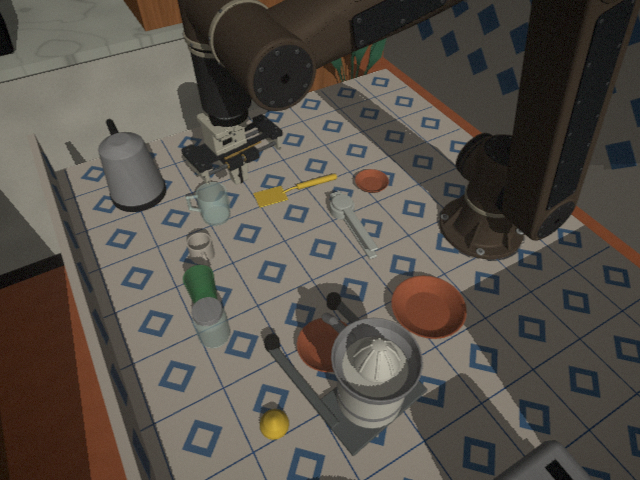

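View pics/cmp.png

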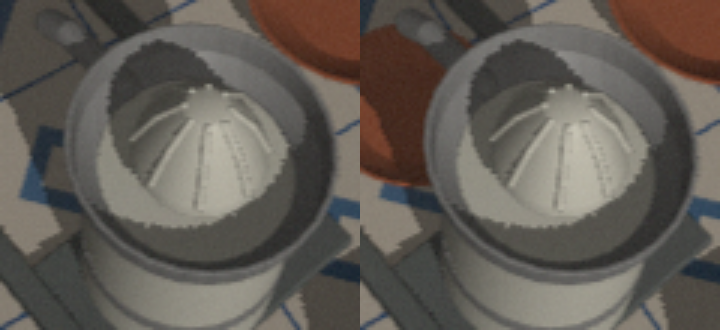

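The cone looks the same before and after, so it is back up. The saucer is at press (-0.148, 0.001). The other items stand at their original pixels, and the arm touches nothing. Handing in.

```bash
python3 -c "
from plant import ctrl
print(ctrl.close_job())"
```

```text
the job is handed in; nothing more can be done
None
```

The saucer is under the spout, the cone was pressed to its stop and let back up, and the job is handed in; no verdict was reported.

- **Push:** I moved the middle-sized saucer about 55 mm sideways onto the press axis, cradled between the two fingers. I then pushed it straight through the gap; the readings between pushes showed no side force at the feet.
- **Press:** The closed fingertips pushed the cone down about 10 mm. The force rose along the spring to about 5.3 N, then jumped to 8.8 N at the stop.
- **Saucer position:** The top view puts its centre at press (-148, +1) mm, and the scene view at (-151, 0) mm. The target is (-148, 0) mm. Both views were partly hidden at the end, by the arm from above and by the bowl from the side.
- **Other checks:** The cone looks the same in pictures before and after. By eye in the scene view, the other things still stand where they were. The arm was clear of everything at t = 23.4 s.
- **Disagreements:** The two cameras differed by 3–4 mm on the saucer throughout. I corrected the scene view to match the top view while steering through the gap. The first arc fit under the spout had one large residual, which I put down to the spout hiding part of the rim.

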